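# Raise the specimen carrier's handle and hang the carrier on the stand

## Task

The specimen carrier is waiting on the clinic counter with its red handle folded down. Swing the handle up and leave it standing upright by itself with the carrier still on the counter, then hang the carrier by that handle over both prongs of the steel stand and let go. Keep the carrier upright, do not drop it, and leave everything else on the counter where it is.

Things in the scene. Friction and masses are not known exactly. Their poses are not given: they have to be found in the camera images.
- carrier: white open specimen carrier, 100 (x) x 150 (y) x 80 mm high, about 0.7 kg, loose on the counter, six capped jars fixed inside, lids reaching 85 mm. Origin: centre of the underside, z up; its x axis within 20 degrees of straight ahead (front -x towards the robot's side). Its red swing handle turns about a hinge line along its y axis, 70 mm above the origin.
- handle (a joint): red U-shaped swing handle, round bar 10 mm thick; arms outside the carrier's ends (y = -84, +84 mm), straight cross bar 148 mm long, 97 mm from the hinge line. In rad: 0 upright, positive leaning to the carrier's front (-x), 1.3 folded at its stop (bar 93 mm before, 26 mm above the hinge line). Stiff hinge (0.04 N m): stays where left, about 1 N at the bar moves it.
- handle_mid (a point): middle of the handle's cross bar, on the bar's axis (167 mm above the carrier's underside when the handle is upright); turns with the handle, y along the bar
- stand: fixed steel stand; origin on the counter below the seat, x points away from the prong tips. A 20 mm post at x = 105 mm carries a cross bar at 210 mm height; from it two level round prongs (10 mm thick, axes at y = -40 and +40 mm, 210 mm high) run in -x towards the robot to upturned black tips at x = -42 mm that rise to 235 mm. Flat feet 10 mm high.
- seat (a point): where the middle of the handle's cross bar lies when the carrier hangs from both prongs: on the stand's centre line, 220 mm above the counter, 40 mm behind the prong tips; axes as the stand
- amber_jar: amber glass jar with white lid, 44 mm across, 75 mm high, loose bystander; origin at the centre of its underside
- tape_dispenser: black tape dispenser, 160 x 65 x 90 mm, loose bystander; origin at the centre of its underside
- swab_cup: steel cup, 80 mm across, 90 mm high, loose bystander; origin at the centre of its underside
- sanitiser: clear sanitiser bottle with blue cap and green label, 60 mm across, 150 mm high, loose bystander; origin at the centre of its underside
Not all that is in view belongs to the job. Leave any yellow look-alike of the carrier alone.

How it is judged:
By the outcome, as a careful person would: the job done as asked, in the order asked, and still so for the second after the job is handed in, with the robot touching nothing.
It also fails if it takes over 64 s, if anything falls off the work surface, if the arm or the gripper's body presses on something with over 40 N, if the wrist force passes 120 N, or if a joint passes its speed limit or range.

## Robot

A 7-joint arm with a two-finger parallel gripper is mounted at the origin on the work surface. World frame = base frame: x ahead of the robot, y to its left, z up, the work surface at z = 0. Lengths are in mm, angles in rad, forces in N, time in s.
With the tool pointing down it reaches from about 400 to 900 mm from the base axis. Payload 5.6 kg.
Tool frame: the origin (TCP) lies midway between the tips of the shut fingers; the grasp point (between the pads) lies 19 mm behind it; x points along the fingers, y is the direction in which the jaws open and shut, and the axes are right-handed (so a half turn about x gives the same grasp; the last joint's range is limited). The gripper opens to 92 mm and grips with 3 to 60 N. Pads are 20 mm wide; open, the fingers measure 128 mm over their backs; the gripper's body (75 mm by 189 mm) begins 69 mm behind the grasp point.
Start: joints at [-1.294, 0.468, -0.012, 1.603, 0.006, 1.071, -0.056], TCP at [204.386, 617.038, 214.592] pointing down, gripper open.
Joint ranges: [-2.53, 2.53], [-0.31, 2.02], [-1.57, 1.55], [0.28, 2.44], [-1.29, 4.43], [0.15, 1.84], [-2.92, 2.92]. Speed limits (rad/s): [2.57, 2.57, 3.14, 3.14, 3.14, 3.14, 3.14].

## Interface

Orientations are given as a rotation vector (axis times angle).
In Python, from cell import robot, grip, kin, viewer gives the robot as it stands. Calls block until the motion is done:
- robot.movep(position, orientation): joint-space move of the TCP to a pose.
- robot.servo_line(position, feed=150, rotation=None): straight line of the TCP; rotation=None keeps the orientation; feed is the mean speed in mm/s.
- robot.goto_joints(angles): joint-space move.
- grip(opening, newtons=None): opening from 0.0 (shut) to 1.0 (fully open); newtons is the grip in N (None keeps the last); returns when the fingers have stopped.
- robot.hold(seconds).
- kin.ik(position, orientation): joint angles nearest the present ones, or None.
- robot.observe(): the state.
- viewer.read_camera(name): name is "scene" or "top" or "wrist"; returns the picture (420x560x3 uint8, red, green, blue); there is no depth.
- viewer.camera_info(name): a dict with "camera_matrix" (3x3 intrinsics, pixels), "R" (3x3) and "t" (3): a world point X has camera coordinates R X + t. Camera axes: x right, y down, z forward; pixel columns grow to the right and rows downward; lengths in mm; the calibration is good to about 2 mm. A picture is of the moment at which its call begins: read the wrist's pose just before it. camera_info takes no time and is no camera call; for the wrist camera it gives the pose at the moment of the call.
A pose or a line that the arm cannot do raises robot.IKError and nothing moves.
- robot.job_done(): hands the job in, once; it reports no verdict.
Trained networks look in the newest picture that a camera, given by its name, has taken for a name from the list of things; names that differ only in an ending like _2 or _b are one class to them, and where a whole thing is asked for, a point or a joint stands for the part that bears it (a point fixed in the world has none). Each returns a list of dicts, best first, with "confidence" (0 to 1); they miss things now and then, are a little off and sometimes report something else, mostly with a low value. They report only what shows in the picture. A call takes as long as a camera call. They do not tell look-alikes from the thing itself.
- viewer.silhouettes(name, camera): "mask" (420x560 bool, what is visible of it).
- viewer.pinpoint(name, camera): "at" ([x, y, z] in mm, in the coordinates of the camera as it stood for that picture, good to about 4 mm: a listed point, or the origin of a listed thing).
The state is a dict: "t": time; "joints": joint angles; "joint_velocities": joint speeds; "joint_torque": joint torques, N m; "tcp_pos": TCP position; "tcp_rot": TCP orientation; "contact_force": force on the tool from outside, world axes, zero at the start; "wrist_torque": the same for the moment, N m; "grip_width": opening from 0.0 (shut) to 1.0 (fully open).
Only numpy, scipy, OpenCV 4.12 (cv2) and the standard library are available. Lean on these libraries where they do the work, as an engineer would, in place of code of your own. Each camera call takes 0.05 s, during which the arm holds its last target. There are 200 camera calls.

## Working session

There is one attempt and no reset: what is moved stays moved. The work goes in short steps, each a Python script; the robot and the scene stay as the last script left them, time stands still between calls to the robot, and variables do not carry over. Pictures are saved under pics/ and viewed, about 8 in all and at most 12, crops included, and the job is handed in when it is done.

```bash
mkdir -p pics; ls; cat > h.py <<'E'
import numpy as np, cv2
from scipy.spatial.transform import Rotation as Ro
from cell import robot, grip, kin, viewer
def world(p,ci): return np.array(ci["R"]).T@(np.array(p)-np.array(ci["t"]))
def proj(X,ci):
    c=np.array(ci["camera_matrix"])@(np.array(ci["R"])@np.array(X)+np.array(ci["t"])); return c[:2]/c[2]
def save(img,n): cv2.imwrite(f"pics/{n}.png",cv2.cvtColor(img,cv2.COLOR_RGB2BGR))
def rot(xdir,ydir):
    x=np.array(xdir,float);x/=np.linalg.norm(x);y=np.array(ydir,float);y-=x*(x@y);y/=np.linalg.norm(y)
    return Ro.from_matrix(np.c_[x,y,np.cross(x,y)]).as_rotvec()
E
python3 - <<'E'
from h import *
for c in ["scene","top","wrist"]:
    ci=viewer.camera_info(c); save(viewer.read_camera(c),c+"0")
    print(c,"pos",world([0,0,0],ci).round(),"fwd",np.array(ci["R"])[2].round(2))
    if c=="wrist": continue
    for n in ["carrier","handle_mid","stand","seat","amber_jar","tape_dispenser","swab_cup","sanitiser"]:
        for d in viewer.pinpoint(n,c)[:3]:
            w=world(d["at"],ci); print(c,n,round(d["confidence"],2),w.round(),proj(w,ci).round())
a=cv2.imread("pics/scene0.png");b=cv2.imread("pics/top0.png")
cv2.imwrite("pics/both0.png",cv2.resize(np.hstack([a,b]),(800,300)))
s=robot.observe();print({k:np.round(v,3) for k,v in s.items()})
E
```

```text
pics
scene pos [1061.  962.  873.] fwd [-0.38 -0.74 -0.55]
scene carrier 0.95 [ 584. -183.    0.] [253. 234.]
scene carrier 0.68 [ 506. -160.  116.] [278. 200.]
scene carrier 0.58 [ 296. -226.   -1.] [324. 206.]
scene handle_mid 0.76 [ 295. -224.  167.] [327. 162.]
scene handle_mid 0.57 [ 507. -161.  115.] [278. 200.]
scene seat 0.7 [552. 195. 221.] [328. 236.]
scene amber_jar 0.67 [627.  -3.   2.] [265. 270.]
scene tape_dispenser 0.72 [809.   4.   2.] [204. 291.]
scene swab_cup 0.7 [628.  -2.   3.] [265. 270.]
scene swab_cup 0.69 [ 565. -484.   -1.] [224. 190.]
scene sanitiser 0.62 [586. 501.   1.] [385. 402.]
top pos [ 389.  -14. 1865.] fwd [ 0.1   0.01 -0.99]
top carrier 0.82 [ 588. -183.   -2.] [324. 197.]
top carrier 0.71 [ 295. -223.   -1.] [335. 276.]
top handle_mid 0.61 [ 503. -161.  113.] [321. 218.]
top handle_mid 0.52 [ 292. -226.  164.] [341. 279.]
top seat 0.59 [558. 199. 216.] [215. 199.]
top amber_jar 0.62 [583. 497.  -0.] [143. 198.]
top amber_jar 0.44 [630.   1.   0.] [275. 186.]
top tape_dispenser 0.8 [808.   2.   0.] [275. 139.]
top swab_cup 0.98 [ 568. -484.   -5.] [404. 203.]
top sanitiser 0.75 [584. 496.   0.] [143. 197.]
top sanitiser 0.65 [ 505. -164.  113.] [321. 217.]
wrist pos [129. 642. 384.] fwd [ 0.27 -0.09 -0.96]
{'t': np.float64(0.95), 'joints': array([-1.294,  0.467, -0.012,  1.603,  0.006,  1.071, -0.056]), 'joint_velocities': array([ 0.001, -0.001,  0.   ,  0.001,  0.   ,  0.001, -0.001]), 'joint_torque': array([-1.0000e-03, -5.2041e+01, -1.3000e-02, -2.4406e+01, -5.7000e-02,
        1.1000e-02,  0.0000e+00]), 'tcp_pos': array([204.384, 617.038, 214.603]), 'tcp_rot': array([ 0.251,  1.556, -0.251]), 'contact_force': array([-0.555, -0.777, -0.37 ]), 'wrist_torque': array([-0.016, -0.022, -0.025]), 'grip_width': np.float64(1.001)}
```

View pics/scene0.png

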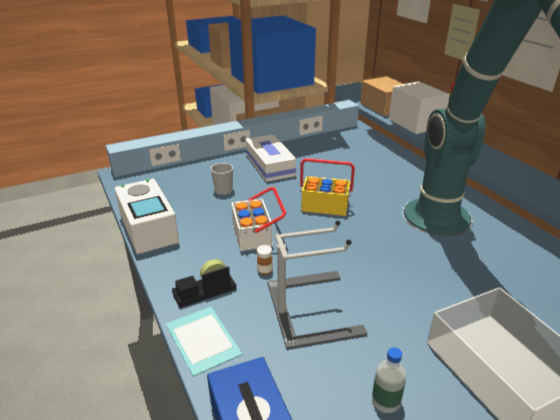

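```bash
python3 - <<'E'
import cv2
a=cv2.imread("pics/top0.png")[110:300,120:430]
cv2.imwrite("pics/topc.png",cv2.resize(a,None,fx=2.5,fy=2.5,interpolation=cv2.INTER_CUBIC))
E
```

```text
(no output)
```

View pics/topc.png

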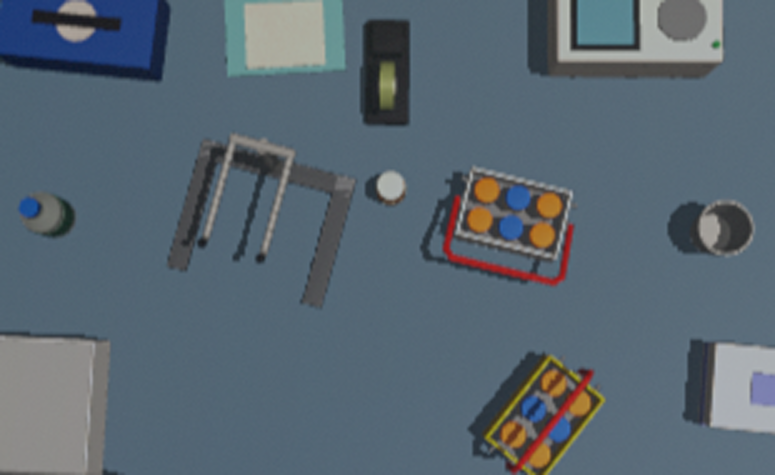

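The two carrier-like things in the scene view are a white one at (253,234), folded handle, and a yellow one at (324,206), handle upright. The white one fits the description, and the top crop confirms it: red handle folded to -x, world about (586,-183). The detected handle_mid height of about 114 mm suggests the handle isn't quite at its stop. Stand yaw looks like about -16°. I'll move above the white carrier and look with the wrist camera.

```bash
python3 - <<'E'
from h import *
s=robot.observe();print(Ro.from_rotvec(s["tcp_rot"]).as_matrix().round(2).tolist())
def yawed(deg,sg): 
    c=np.radians(deg); return rot([0,0,-1],[sg*np.cos(c),sg*np.sin(c),0])
for sg in (1,-1):
    for p in ([505,-161,300],[586,-183,300],[555,197,300],[450,228,300]):
        q=kin.ik(p,yawed(-15,sg)); print(sg,p,None if q is None else np.round(q,2))
# image measurements on initial pictures: red bar and black tips
for c in ("scene","top"):
    for n in ("stand","carrier","seat"):
        viewer.read_camera(c); L=viewer.silhouettes(n,c)
        for d in L[:2]:
            ys,xs=np.nonzero(d["mask"]); print(c,n,round(d["confidence"],2),len(xs),xs.min(),xs.max(),ys.min(),ys.max())
E
```

```text
[[0.0, 0.31, 0.95], [0.0, 0.95, -0.31], [-1.0, 0.0, 0.0]]
1 [505, -161, 300] [-0.61  0.25  1.03  1.84 -0.24  1.18  0.24]
1 [586, -183, 300] [-0.45  0.45  0.97  1.64 -0.39  1.26  0.33]
1 [555, 197, 300] [-0.82  0.3   0.53  1.69 -0.16  1.19 -0.51]
1 [450, 228, 300] [-0.95  0.13  0.46  1.88 -0.06  1.15 -0.73]
-1 [505, -161, 300] [-0.8   0.42  1.38  1.85 -0.43  1.24 -2.7 ]
-1 [586, -183, 300] [-0.62  0.65  1.35  1.65 -0.65  1.37 -2.58]
-1 [555, 197, 300] [-0.39  0.29 -0.01  1.66  0.    1.19  2.48]
-1 [450, 228, 300] [-0.51  0.14 -0.03  1.85  0.    1.15  2.34]
scene stand 0.86 3433 267 367 221 349
scene carrier 0.84 1949 232 285 188 250
scene carrier 0.83 1856 300 354 159 215
scene seat 0.98 3157 268 366 220 348
scene seat 0.54 312 249 285 187 231
top stand 0.81 1540 188 261 164 232
top carrier 0.95 1561 297 348 178 222
top seat 0.96 1626 187 260 165 232
top seat 0.35 742 266 284 117 159
```

```bash
cat >> h.py <<'E'
def yr(deg):
    c=np.radians(deg); return rot([0,0,-1],[np.cos(c),np.sin(c),0])
def wlook(n,names):
    ci=viewer.camera_info("wrist"); im=viewer.read_camera("wrist"); save(im,n); np.save(f"pics/{n}.npy",{k:np.array(v) for k,v in ci.items()},allow_pickle=True)
    for m in names:
        for d in viewer.pinpoint(m,"wrist")[:2]:
            w=world(d["at"],ci); print(n,m,round(d["confidence"],2),w.round(1),proj(w,ci).round())
    return im,ci
E
python3 - <<'E'
from h import *
robot.movep([540,200,390],yr(-15)); wlook("w_stand",["stand","seat"])
robot.movep([540,-170,340],yr(-15)); wlook("w_car",["carrier","handle_mid"])
print(robot.observe()["t"])
a=cv2.imread("pics/w_stand.png");b=cv2.imread("pics/w_car.png")
cv2.imwrite("pics/w.png",cv2.resize(np.vstack([a,b]),(400,600)))
E
```

```text
w_car carrier 0.95 [ 589.8 -179.9   -3.4] [320. 166.]
w_car carrier 0.88 [ 293.  -220.4    0.6] [146. 239.]
w_car handle_mid 0.95 [ 298.4 -223.2  166.2] [ 93. 292.]
w_car handle_mid 0.81 [ 502.7 -160.3  114.4] [255. 184.]
5.2667
```

View pics/w_stand.png

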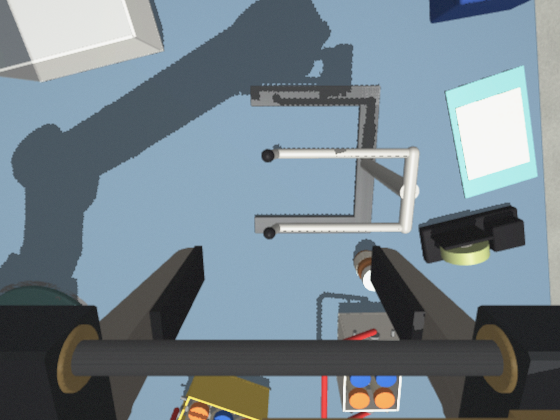

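View pics/w_car.png

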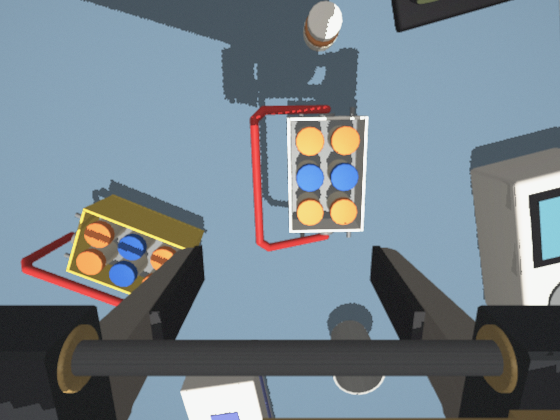

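Wrist views: prong tips at (268,156) and (269,233), prong rears at about (415,153) and (407,228). White carrier rim corners are at (288,117), (367,117), (363,231) and (291,232), and its handle bar runs (255,118)–(264,240). I'll back-project these.

```bash
cat >> h.py <<'E'
def ray(px,z,ci):
    K,R,t=(np.array(ci[k]) for k in ("camera_matrix","R","t"))
    o=-R.T@t; d=R.T@np.linalg.inv(K)@[px[0],px[1],1]; return o+d*(z-o[2])/d[2]
E
python3 - <<'E'
from h import *
L=lambda n:np.load(f"pics/{n}.npy",allow_pickle=True).item()
# refine red bar & tips by colour
cs=L("w_stand"); im=cv2.imread("pics/w_stand.png").astype(int)
tips=[]
for (u,v) in ((268,156),(269,233)):
    p=im[v-12:v+13,u-12:u+13].sum(2)<150; y,x=np.nonzero(p); uv=(x.mean()+u-12,y.mean()+v-12); tips.append(ray(uv,230,cs)); print("tip",uv,p.sum(),tips[-1].round(1))
r=[ray(p,210,cs) for p in ((414,153),(407,228))]; print("rear",np.round(r,1))
a,b=tips; d=b-a; print("tip spacing",np.hypot(*d[:2]), "yaw from tips",np.degrees(np.arctan2(d[0],-d[1])))
for i in range(2): e=r[i]-tips[i]; print("yaw prong",np.degrees(np.arctan2(e[1],e[0])),np.hypot(*e[:2]))
cc=L("w_car"); C=[ray(p,80,cc) for p in ((288,117),(367,117),(363,231),(291,232))]; C=np.array(C)
print(C.round(1).tolist(),"ctr",C.mean(0).round(1))
e=C[[0,1]].mean(0)-C[[2,3]].mean(0);f=C[[1,2]].mean(0)-C[[0,3]].mean(0)
print("len y",np.hypot(*e[:2]),"yaw",np.degrees(np.arctan2(-e[0],e[1])),"len x",np.hypot(*f[:2]),np.degrees(np.arctan2(f[1],f[0])))
for z in (96,114): 
    B=[ray(p,z,cc) for p in ((255.5,125),(263,235))]; g=B[0]-B[1]; print(z,np.round(B,1).tolist(),"yaw",np.degrees(np.arctan2(-g[0],g[1])))
hsv=cv2.cvtColor(cv2.imread("pics/w_car.png"),cv2.COLOR_BGR2HSV)
m=((hsv[...,0]<8)|(hsv[...,0]>172))&(hsv[...,1]>150); m[:130]=0;m[226:]=0;m[:,:245]=0;m[:,275:]=0
y,x=np.nonzero(m);k=np.polyfit(y,x,1);print("bar px",np.polyval(k,[118,180,240]))
E
```

```text
tip (np.float64(267.62820512820514), np.float64(154.56410256410257)) 78 [531.2 246.  230. ]
tip (np.float64(269.14084507042253), np.float64(231.83098591549296)) 71 [511.2 169.4 230. ]
rear [[674.8 207.1 210. ]
 [654.8 128.5 210. ]]
tip spacing 79.17176460156358 yaw from tips -14.629237173882217
yaw prong -15.140871652247318 148.718228381445
yaw prong -15.889300592048883 149.31128434605117
[[560.9, -96.3, 80.0], [654.4, -121.2, 80.0], [620.6, -265.2, 80.0], [526.6, -241.6, 80.0]] ctr [ 590.6 -181.1   80. ]
len y 148.62482399815616 yaw -13.235655428116804 len x 96.83604229984275 -14.464404381621666
96 [[521.3, -95.1, 96.0], [491.6, -230.7, 96.0]] yaw -12.330718166179553
114 [[523.0, -94.9, 114.0], [494.6, -224.7, 114.0]] yaw -12.330718166179576
bar px [253.73628542 256.64881675 259.46739545]
```

Two measurements agree:
- **Carrier:** centre (590,-181), yaw about -13.7°, rim 149 × 97 mm against the given 150 × 100.
- **Handle:** bar mid about (505,-160.5,113), which means an angle of about 1.1.
- **Stand:** seat about (561,196), yaw about -15.2°, tip spacing 79 mm against 80.

Next I'll grip the bar lightly and swing it up along its arc.

```bash
python3 - <<'E'
from h import *
yw=-13.7; R=yr(yw); dx=np.array([np.cos(np.radians(yw)),np.sin(np.radians(yw)),0]); H=np.array([590,-181,70.])
bar=lambda a,r=97: H-dx*r*np.sin(a)+np.array([0,0,r*np.cos(a)])
off=np.array([0,0,-19.])
p=bar(1.1)+off; print(bar(1.1))
grip(0.42,4)
robot.movep(p+[0,0,80],R); robot.servo_line(p,feed=100)
f0=np.array(robot.observe()["contact_force"])
grip(0.0,4); s=robot.observe(); print("w",s["grip_width"]*92, s["contact_force"]-f0)
for a in np.linspace(1.1,0,12)[1:]:
    robot.servo_line(bar(a)+off,feed=60); s=robot.observe(); print(round(a,2),round(s["grip_width"]*92,1),(s["contact_force"]-f0).round(1))
robot.hold(0.2); grip(0.42); print((robot.observe()["contact_force"]-f0).round(1))
robot.servo_line(bar(0)+off+[0,0,90],feed=150)
robot.hold(.2)
wlook("w2",["carrier","handle_mid"])
ci=viewer.camera_info("top"); save(viewer.read_camera("top"),"top2")
for m in ("carrier","handle_mid"):
    for d in viewer.pinpoint(m,"top")[:2]: print(m,d["confidence"],world(d["at"],ci).round(1))
ci=viewer.camera_info("scene"); save(viewer.read_camera("scene"),"scene2")
for m in ("carrier","handle_mid"):
    for d in viewer.pinpoint(m,"scene")[:2]: print(m,d["confidence"],world(d["at"],ci).round(1))
print(robot.observe()["t"])
a=cv2.imread("pics/scene2.png")[130:270,180:380]; b=cv2.imread("pics/w2.png")
cv2.imwrite("pics/v2.png",np.hstack([cv2.resize(a,(400,280)),cv2.resize(b,(373,280))]))
E
```

```text
[ 506.01238254 -160.52602581  113.99882378]
w 9.594919929684593 [-0.65633758  2.18003584  0.44920529]
1.0 9.7 [-4.8  3.1  2.6]
0.9 9.7 [-6.4  3.5  4.5]
0.8 9.6 [-6.7  3.4  6.6]
0.7 9.8 [-3.9  2.8  5.1]
0.6 9.8 [-3.3  2.8  5.4]
0.5 9.4 [-1.6  1.4  3.3]
0.4 9.6 [-0.8  1.5  2.8]
0.3 9.8 [-0.6  2.3  3.4]
0.2 9.7 [0.5 1.  3.1]
0.1 9.7 [0.1 2.  2.1]
0.0 9.7 [0.9 1.5 3.4]
[-0.2  2.  -0.4]
w2 carrier 0.91 [ 291.3 -220.8   -4.1] [ 76. 262.]
w2 carrier 0.82 [ 589.4 -183.5   -1.4] [288. 183.]
w2 handle_mid 0.96 [ 587.9 -179.8  167.1] [285. 223.]
carrier 0.97 [ 294.5 -225.6   -0.8]
carrier 0.72 [ 587.2 -181.1   -4.5]
handle_mid 0.66 [ 293.7 -225.7  167.9]
handle_mid 0.17 [ 586.9 -177.9   -3.4]
carrier 0.9 [ 585.7 -182.7   -1.3]
carrier 0.82 [ 2.969e+02 -2.234e+02 -1.000e-01]
handle_mid 0.62 [ 590.3 -179.6  169.6]
handle_mid 0.62 [ 292.  -223.5  170.3]
13.95
```

View pics/v2.png

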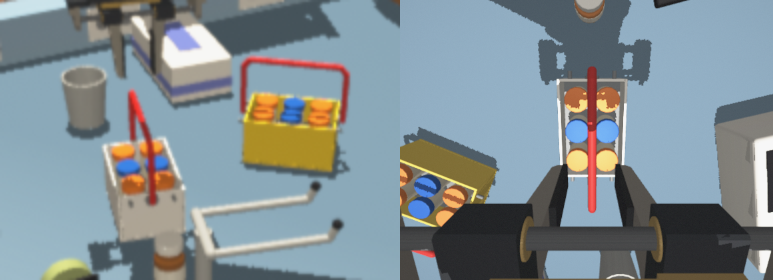

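The handle stands upright: in the wrist crop the bar runs parallel to the rim and centred over it, handle_mid is (588,-180,167), and the carrier hasn't moved. Now I'll grip firmly, lift, and carry it to the front of the stand.

```bash
python3 - <<'E'
from h import *
R=yr(-13.7); y2=-15.2; d2=np.array([np.cos(np.radians(y2)),np.sin(np.radians(y2)),0])
seat=np.array([561,196,220.]); off=np.array([0,0,-19.])
T=np.array([590,-181,148.])
robot.servo_line(T,feed=150); f0=np.array(robot.observe()["contact_force"])
grip(0,45); robot.hold(.2)
robot.servo_line(T+[0,0,30],feed=60); s=robot.observe(); print("w",s["grip_width"]*92,(s["contact_force"]-f0).round(1),s["wrist_torque"])
robot.servo_line(T+[0,0,104],feed=100)
z=243+7
pre=seat-d2*115; 
robot.servo_line([480,-90,z],feed=160)
robot.servo_line([pre[0],pre[1],z],feed=160,rotation=yr(y2)); robot.hold(.3)
s=robot.observe(); print("w",s["grip_width"]*92,(s["contact_force"]-f0).round(1),s["tcp_pos"],s["t"])
wlook("w3",["carrier","handle_mid","seat"])
for c in ("scene","top"):
    ci=viewer.camera_info(c); save(viewer.read_camera(c),c+"3")
    for m in ("carrier","handle_mid","seat"):
        for d in viewer.pinpoint(m,c)[:2]: print(c,m,round(d["confidence"],2),world(d["at"],ci).round(1))
a=cv2.imread("pics/scene3.png")[130:370,200:440]; b=cv2.imread("pics/w3.png")
cv2.imwrite("pics/v3.png",np.hstack([cv2.resize(a,(400,400)),cv2.resize(b,(400,300))[0:0+300] if 0 else cv2.copyMakeBorder(cv2.resize(b,(400,300)),0,100,0,0,0)]))
E
```

```text
w 8.633774554962569 [ 1.1  0.1 -8.3] [-0.00794848  0.12122836  0.03795429]
w 8.663421298482067 [ 0.3 -0.2 -9.2] [450.0795959  225.97754107 250.04719392] 20.4833
w3 carrier 0.84 [449.4 223.7 100. ] [287. 200.]
w3 handle_mid 0.73 [448.3 224.6 269.3] [285. 284.]
w3 seat 0.7 [559.1 195.3 218.6] [465. 244.]
scene carrier 0.9 [447.  224.4  99.5]
scene carrier 0.59 [ 292.9 -224.4   -2.9]
scene handle_mid 0.82 [448.6 226.6 272.4]
scene handle_mid 0.68 [ 296.  -223.2  168.8]
scene seat 0.69 [554.2 196.4 220.1]
top carrier 0.85 [448.6 227.7  98.1]
top carrier 0.58 [ 297.9 -223.3   -1.6]
top handle_mid 0.74 [ 294.3 -228.4  165.6]
top handle_mid 0.6 [446.9 222.7 267.5]
top seat 0.98 [558.  198.2 219.4]
```

View pics/v3.png

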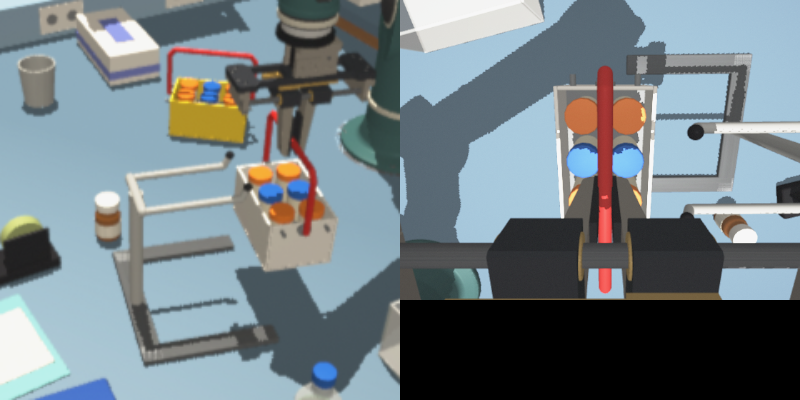

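The carrier hangs level, and the seat fits at about (559,196). I'll insert at bar height 257 mm and lower under force watch.

```bash
python3 - <<'E'
from h import *
y2=-15.2; d2=np.array([np.cos(np.radians(y2)),np.sin(np.radians(y2)),0])
seat=np.array([559.5,196,0.]); 
pre=seat-d2*115; robot.servo_line([pre[0],pre[1],238],feed=60)
fz0=np.array(robot.observe()["contact_force"])
robot.servo_line([seat[0],seat[1],238],feed=90); robot.hold(.2)
s=robot.observe(); print("in",(s["contact_force"]-fz0).round(1),s["t"])
wlook("w4",["handle_mid","seat"])
for z in [225,214,*np.arange(208,195,-1.)]:
    robot.servo_line([seat[0],seat[1],z],feed=40); s=robot.observe(); f=(s["contact_force"]-fz0); print(z,f.round(1))
    if f[2]>7: break
robot.hold(.3); s=robot.observe(); print(s["tcp_pos"],(s["contact_force"]-fz0).round(1),s["t"])
ci=viewer.camera_info("scene"); save(viewer.read_camera("scene"),"scene4")
for m in ("carrier","handle_mid"):
    for d in viewer.pinpoint(m,"scene")[:2]: print(m,round(d["confidence"],2),world(d["at"],ci).round(1))
a=cv2.imread("pics/scene4.png")[170:370,230:430]; b=cv2.imread("pics/w4.png")
cv2.imwrite("pics/v4.png",np.hstack([cv2.resize(a,(400,400)),cv2.copyMakeBorder(cv2.resize(b,(400,300)),0,100,0,0,0)]))
E
```

```text
in [-0.9  0.6 -0.1] 23.0583
w4 handle_mid 0.88 [558.2 194.6 257.3] [287. 284.]
225 [-0.2  0.7  0.8]
214 [-1.1  0.7 -0.2]
208.0 [-1.4 -0.1  0.8]
207.0 [-1.4  1.3  0.8]
206.0 [-1.4  1.3  0.1]
205.0 [-0.9  0.1 -0.3]
204.0 [-0.9 -0.9  0.4]
203.0 [-0.6  0.4  0.4]
202.0 [-0.8  0.6 -1.1]
201.0 [-1.5  0.8  2.5]
200.0 [-5.1 -0.4 11.7]
[559.75604743 196.07688329 200.86465077] [-5.  -1.1 15.2] 26.7083
carrier 0.96 [ 295.3 -223.3    0.3]
carrier 0.71 [554.9 193.3  50.7]
handle_mid 0.9 [559.3 195.1 225.3]
```

View pics/v4.png

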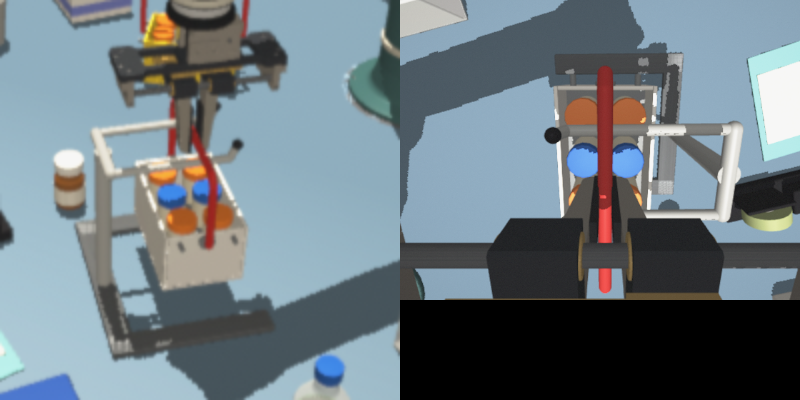

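The bar landed at 220 mm as expected, between the tips and the post. Releasing now.

```bash
python3 - <<'E'
from h import *
robot.servo_line([559.5,196,200.6],feed=20)
grip(0.15,10); robot.hold(.3); grip(0.4); robot.hold(.5)
robot.servo_line([559.5,196,340],feed=80); 
robot.movep([480,100,420],yr(-15)); robot.hold(1.0)
s=robot.observe(); print(s["t"],s["contact_force"])
for c in ("scene","top"):
    ci=viewer.camera_info(c); save(viewer.read_camera(c),c+"5")
    for m in ("carrier","handle_mid","amber_jar","tape_dispenser","swab_cup","sanitiser"):
        for d in viewer.pinpoint(m,c)[:2]: print(c,m,round(d["confidence"],2),world(d["at"],ci).round(1))
a=cv2.imread("pics/scene5.png")[150:390,200:440]; b=cv2.imread("pics/top5.png")[110:310,120:430]
cv2.imwrite("pics/v5.png",np.hstack([cv2.resize(a,(400,400)),cv2.copyMakeBorder(cv2.resize(b,(400,258)),0,142,0,0,0)]))
E
```

```text
32.25 [-0.17448699  0.23917834 -0.29668538]
scene carrier 0.96 [556.1 194.   53.1]
scene handle_mid 0.79 [ 294.4 -225.5  170.3]
scene handle_mid 0.64 [560.7 194.9 223.1]
scene amber_jar 0.69 [628.1  -2.4   3.5]
scene tape_dispenser 0.95 [809.6   4.8   3.9]
scene swab_cup 0.65 [ 566.  -483.6   -1.7]
scene sanitiser 0.76 [5.849e+02 4.989e+02 5.000e-01]
top carrier 0.65 [ 291.9 -226.1   -1.1]
top carrier 0.63 [582.6 497.9   0.6]
top handle_mid 0.61 [ 291.2 -226.6  165.2]
top amber_jar 0.54 [ 6.321e+02  1.900e+00 -3.000e-01]
top tape_dispenser 0.92 [805.5   4.6  -4. ]
top swab_cup 0.85 [ 5.679e+02 -4.851e+02 -2.000e-01]
top sanitiser 0.6 [579.7 495.8  -4.5]
```

View pics/v5.png

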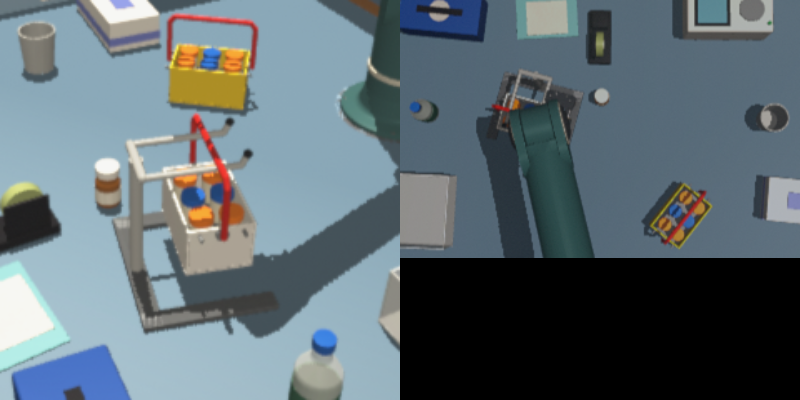

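```bash
python3 -c "
from h import *
robot.job_done(); print(robot.observe()['t'])"
```

```text
the job is handed in; nothing more can be done
the job is handed in; nothing more can be done
```

The white carrier now hangs upright by its red handle over both prongs of the stand, and the job is handed in at about 32 s of the 64 s limit. I swung the handle up with a light 4 N grip and let go. It stood upright by itself with the carrier still on the counter. Then I gripped the bar again, carried the carrier in from the front of the stand, lowered it onto the prongs and released it.

**Last checks after release**
- **Carrier:** the underside reads 53 mm above the counter, as expected, and it hangs level. handle_mid is at (561, 195, 223) against a seat of about (560, 196, 220).
- **Robot:** clear of everything, with contact force near 0.
- **Other things:** the amber jar, tape dispenser, swab cup, sanitiser and yellow look-alike are all where they were, within measuring error.

**Disagreements**
- **Handle at the start:** it measured about 1.1 rad, not the 1.3 given for folded. I gripped it at the measured position.
- **Top camera at the end:** the arm blocked its view of the hung carrier, and it reported the sanitiser as a low-confidence carrier. The final carrier position therefore rests on the scene camera and the force at touchdown.

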